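Right the toppled manifold in the cleaning station and spray it

TASK

The aluminium manifold block with the round neck has toppled over on the bench. Stand it upright, neck up, on the marked square inside the splash guard, with its port squarely facing the canister's nozzle, set it down softly and let go of it; then press the canister's nozzle cap fully down and let it spring back. Do not press the cap before the manifold stands there, and leave everything else on the bench where it is.

Things in the scene. Friction and masses are not known exactly. Their poses are not given: they have to be found in the camera images.
- manifold: the toppled part: plain aluminium block, 40 x 40 mm, 112 mm long: a 100 mm square body, then at its top end a round neck (24 mm wide, 12 mm long); about 0.42 kg, starts lying. Body x runs from foot to neck (up when upright); body z points out of the face with the port (up at the start). Origin: middle of the face turned away from the port, half way along; the centre line is 20 mm along z from it
- manifold_foot (a point): centre of the manifold's flat square foot, the end away from the neck (56 mm from the body origin along its -x, on the centre line)
- manifold_port (a point): centre of the dark round port (16 mm) on one side face of the manifold, 30 mm above the foot, flush with the face
- station: fixed cleaning station on a steel tray 6 mm thick (x -195 to +75, y -75 to +75 mm in its frame); origin under the centre of the marked 50 mm black square on the tray. A white three-sided splash guard (inside 132 x 132 mm round the square, 3 mm walls, top at z = 120 mm, side walls from x = -52 to +69 mm) stands at +x, +y and -y, open to -x, where the canister stands
- canister (a point): centre of the foot of the white cleaner canister fixed on the station's tray 150 mm from the square's centre along the station's -x; 64 mm diameter, shoulder top 140 mm above the bench, held by a 12 mm bar at its back; its nozzle points at the square
- cap_top (a point): top centre of the canister's grey round nozzle cap (34 mm diameter), 168 mm above the bench at rest; it is pressed straight down
- cap (a joint): travel of the sprung nozzle cap in m: 0 at rest, 0.008 fully down, about 9 N there; springs back
- short_block: plain aluminium block without a neck, 50 x 40 x 40 mm high, a bystander; origin at the centre of its underside
- step_block: black steel step block, 70 x 50 mm, 30 mm high (15 mm on its low half), a bystander; origin at the centre of its underside
- oil_bottle: upright white plastic oil bottle, 48 mm diameter, 130 mm high, a bystander; origin at the centre of its underside
- parts_tin: low round open steel dish, 70 mm diameter, 28 mm high, a bystander; origin at the centre of its underside
- chuck_key: small steel T-shaped chuck key lying flat, 85 mm long (along its x), 60 mm crossbar, 12 mm high, a bystander; origin under its middle
- screwdriver: screwdriver lying along its x axis, 180 mm long, about 30 mm thick, a bystander; origin under its middle
- gauge_ring: steel disc-shaped ring gauge lying flat, 60 mm diameter, 22 mm high, a bystander; origin at the centre of its underside
Things that resemble listed ones, but are neither listed nor needed, are in the scene too. What is shaped like the manifold but pink or yellow is not meant.

How it is judged:
By the outcome, as a careful person would: the job done as asked, in the order asked, and still so for the second after the job is handed in, with the robot touching nothing.
It also fails if it takes over 61 s, if anything falls off the work surface, if the arm or the gripper's body presses on something with over 40 N, if the wrist force passes 120 N, or if a joint passes its speed limit or range.

ROBOT

A 6-joint arm with a two-finger parallel gripper is mounted at the origin on the work surface. World frame = base frame: x ahead of the robot, y to its left, z up, the work surface at z = 0. Lengths are in m, angles in rad, forces in N, time in s.
With the tool pointing down it reaches from about 0.35 to 0.85 m from the base axis. Payload 8.1 kg.
Tool frame: the origin (TCP) lies at the very end of the fingers, on their centre line; the grasp point (between the pads) lies grip_depth behind it (grip_depth is the distance from the TCP to the grasp point, in m); z points along the fingers, y is the line along which they close (so a half turn about z gives the same grasp; the last joint's range is limited). The gripper opens to 93 mm and grips with 3 to 60 N. Pads are 15 mm wide; open, the fingers measure 128 mm over their backs; the gripper's body (75 mm by 188 mm) begins 65 mm behind the grasp point.
Start: joints at [-1.338, 0.13, 1.488, -0, 1.523, -0.085], TCP at [0.188, -0.57, 0.219] pointing down, gripper open.
Joint ranges: [-2.96, 2.96], [-0.89, 2.26], [0.02, 2.5], [-1.34, 4.48], [0, 2.73], [-2.66, 2.66]. Speed limits (rad/s): [2.39, 2.39, 2.79, 3.14, 3.14, 3.14].

INTERFACE

Orientations are given as a 3x3 rotation matrix whose columns are the frame's x, y, z axes.
In Python, from bench import goto, move_l, movej, set_gripper, wait, solve_ik, state, grab_frame, get_calibration, PlanningError, hand_in, grip_depth gives the robot as it stands. Calls block until the motion is done:
- goto(position, orientation): joint-space move of the TCP to a pose.
- move_l(position, orientation=None, v=0.15, threshold=None): straight line of the TCP; orientation=None keeps the orientation; v is the mean speed in m/s. With threshold (N) it stops when the force on the tool has changed by that much, and returns True; else False.
- movej(angles): joint-space move.
- set_gripper(opening): finger opening in m; the grip force is fixed at half the most; returns when the fingers have stopped.
- wait(seconds).
- solve_ik(position, orientation): joint angles nearest the present ones, or None.
- state(): the state.
- grab_frame(name): name is "side" or "top"; returns the picture (384x512x3 uint8, red, green, blue); there is no depth.
- get_calibration(name): a dict with "fov_y" (degrees; the focal length in pixels is half the picture's height over the tangent of half this angle, whatever the lens; pixels are square), "cx", "cy" (the principal point, pixels), "view" (4x4, takes a point from world to camera coordinates). Camera axes: x right, y down, z forward; pixel columns grow to the right and rows downward; lengths in m; the calibration is good to about 2 mm. A picture is of the moment at which its call begins. get_calibration takes no time and is no camera call.
A pose or a line that the arm cannot do raises PlanningError and nothing moves.
- hand_in(): hands the job in; it is judged then, once.
The state is a dict: "t": time; "qpos": joint angles; "qd": joint speeds; "effort": joint torques, N m; "tcp_pos": TCP position; "tool_rot": TCP orientation; "ft_force": force on the tool from outside, world axes, zero at the start; "moment": the same for the moment, N m; "width": finger opening in m; "grasp_force": force on a finger pad.
Only numpy, scipy, OpenCV 4.12 (cv2) and the standard library are available. Lean on these libraries where they do the work, as an engineer would, in place of code of your own. Each camera call takes 0.05 s, during which the arm holds its last target. There are 200 camera calls.

## Working session

There is one attempt and no reset: what is moved stays moved. The work goes in short steps, each a Python script; the robot and the scene stay as the last script left them, time stands still between calls to the robot, and variables do not carry over. Pictures are saved under pics/ and viewed, at most 10 in all, crops included, and the job is handed in when it is done.

```bash
ls; mkdir -p pics; python3 - <<'E'
from bench import *
import cv2,numpy as np
for n in("top","side"):
    im=grab_frame(n); cv2.imwrite(f"pics/{n}0.png",cv2.resize(im[:,:,::-1],(800,600),interpolation=cv2.INTER_CUBIC)); np.save(f"{n}0.npy",im)
    print(n,get_calibration(n))
print(state()['t'],grip_depth)
E
```

```text
pics
top {'fov_y': 48.81467072070386, 'cx': 246.4926131738382, 'cy': 190.11106064313185, 'view': array([[ 0.02833425, -0.99952996, -0.01170615,  0.01787626],
       [-0.98651651, -0.02607308, -0.16157157,  0.60777918],
       [ 0.16119041,  0.01612632, -0.98679157,  1.10573751],
       [ 0.        ,  0.        ,  0.        ,  1.        ]])}
side {'fov_y': 50.22105771166648, 'cx': 255.53259128233884, 'cy': 186.16199601220967, 'view': array([[-0.99112752, -0.13121334,  0.02119664,  0.60106946],
       [-0.10682224,  0.6914713 , -0.71446235,  0.14661856],
       [ 0.07909013, -0.71038757, -0.69935274,  1.05513556],
       [ 0.        ,  0.        ,  0.        ,  1.        ]])}
0.1 0.0188
```

View pics/top0.png

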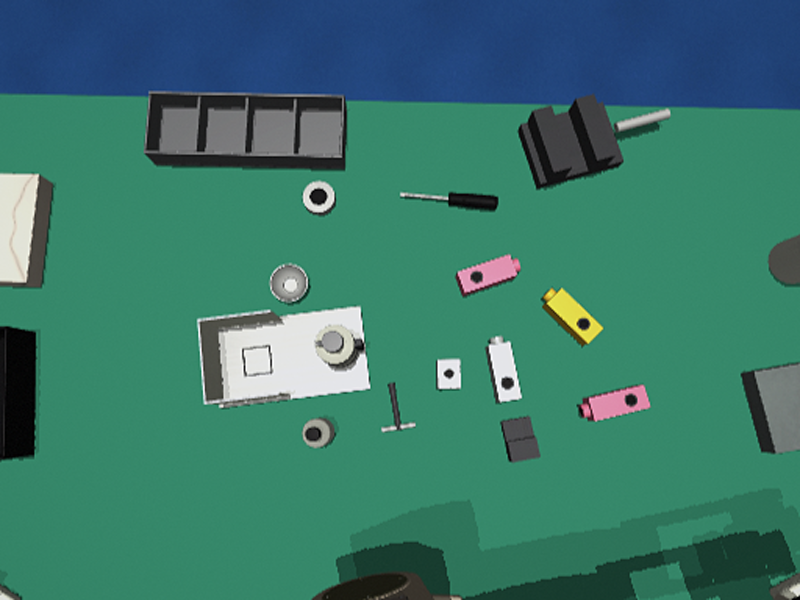

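View pics/side0.png

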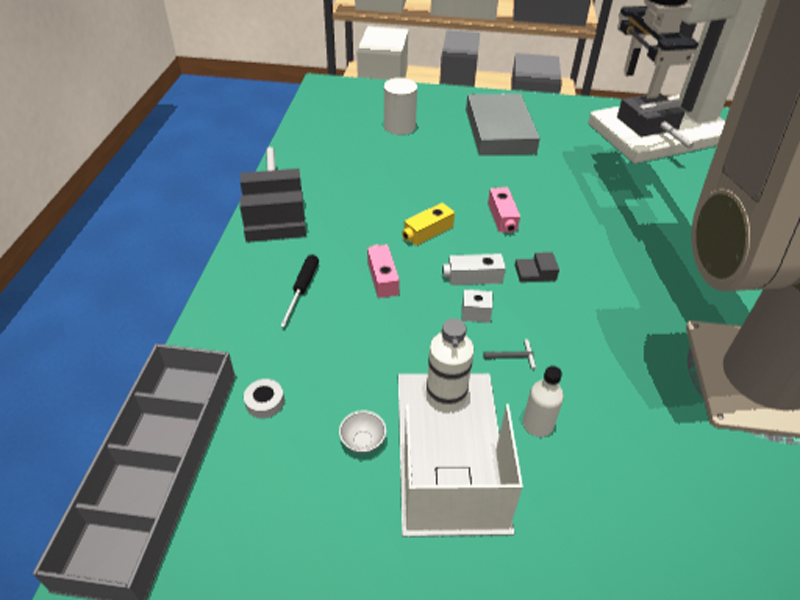

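Shown at 800 px: in the top view the white blocks are at (505,370), with a neck at (497,342) and a port at (507,383), and at (449,374), which is short and has no neck. The pink blocks at (490,275) and (615,402) and the yellow one at (573,315) are decoys. The manifold is the one at (505,370): aluminium, necked, 100 mm body. The square is at (257,360) and the cap at (333,342). In the side view the manifold is at (475,268), the square at (453,475) and the cap at (454,328).

```bash
cat > h.py <<'E'
import numpy as np,cv2
from bench import *
def cam(n):
    c=get_calibration(n);f=192/np.tan(np.radians(c['fov_y'])/2);V=np.array(c['view']);return f,c['cx'],c['cy'],V
def ray(n,p):
    f,cx,cy,V=cam(n);d=V[:3,:3].T@np.array([(p[0]-cx)/f,(p[1]-cy)/f,1]);return -V[:3,:3].T@V[:3,3],d/np.linalg.norm(d)
def plane(n,p,z):
    o,d=ray(n,p);return o+d*(z-o[2])/d[2]
def proj(n,P):
    f,cx,cy,V=cam(n);q=V[:3,:3]@np.asarray(P)+V[:3,3];return np.array([cx+f*q[0]/q[2],cy+f*q[1]/q[2]])
def tri(pt,ps):
    (a,u),(b,v)=ray("top",pt),ray("side",ps)
    s=np.linalg.lstsq(np.c_[u,-v],b-a,rcond=None)[0];return (a+u*s[0]+b+v*s[1])/2,np.linalg.norm(a+u*s[0]-b-v*s[1])
E
python3 - <<'E'
from h import *
T,S=np.load("top0.npy"),np.load("side0.npy")
def crop(im,x,y,w,h,k): return cv2.resize(im[y:y+h,x:x+w,::-1],None,fx=k,fy=k,interpolation=cv2.INTER_NEAREST)
a=crop(T,300,205,50,60,5);b=crop(T,125,190,110,60,5);c=crop(S,270,155,60,60,5);d=crop(S,255,195,100,60,5)
cv2.imwrite("pics/c1.png",np.vstack([np.hstack([a,b[:, :550]]),np.hstack([c,d])]))
def blobs(im,n,x,y,w,h,zs,lo,hi):
    g=im[y:y+h,x:x+w].astype(int).max(2);m=((g>=lo)&(g<=hi)).astype(np.uint8)
    k,l,s,c=cv2.connectedComponentsWithStats(m)
    for i in range(1,k):
        if s[i,4]>8: p=c[i]+[x,y];print(n,p.round(2),s[i,4],s[i,:4],plane(n,p,zs).round(4))
print("port");blobs(T,"top",310,235,30,20,.04,0,80);blobs(S,"side",300,160,25,12,.04,0,80)
print("square");blobs(T,"top",150,215,28,30,.006,0,90);blobs(S,"side",275,295,32,25,.006,0,90)
E
```

```text
port
top [315.48 244.65] 46 [ 3  0  6 20] [ 0.4648 -0.1551  0.04  ]
top [324.33 244.71] 45 [11  7  8  7] [ 0.4654 -0.1789  0.04  ]
side [311.94 166.61] 18 [9 5 6 4] [ 0.4656 -0.1811  0.04  ]
square
top [155.67 230.89] 18 [ 5  8  3 17] [0.4919 0.286  0.006 ]
```

View pics/c1.png

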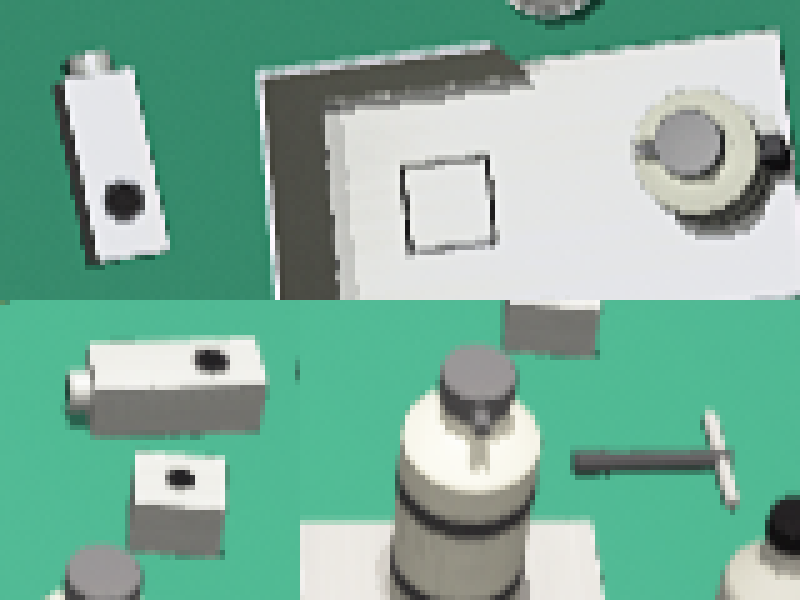

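The crop confirms it: the necked aluminium block has its port up near the foot and its neck pointing away from the robot. Next I measure its axis, the square and the cap.

```bash
python3 - <<'E'
from h import *
T,S=np.load("top0.npy"),np.load("side0.npy")
def comp(m,x,y):
    k,l,s,c=cv2.connectedComponentsWithStats(m.astype(np.uint8));return (l==l[y,x]).astype(np.uint8)
def hull(m): return np.vstack(cv2.findContours(m,cv2.RETR_EXTERNAL,cv2.CHAIN_APPROX_NONE)[0])
# manifold top face
def face(im,n,x,y,w,h,thr):
    m=np.zeros(im.shape[:2]);m[y:y+h,x:x+w]=(im[y:y+h,x:x+w].min(2)>thr)
    M=cv2.moments(m.astype(np.uint8))
    pts=np.argwhere(m>0)[:,::-1];P=np.array([plane(n,p,.04)[:2] for p in pts])
    r=cv2.minAreaRect((P*1000).astype(np.float32));print(n,"face",r,P.mean(0))
    u=np.linalg.svd(P-P.mean(0),full_matrices=False)[2][0];print(" yaw",np.degrees(np.arctan2(u[1],u[0]))%180)
face(T,"top",308,218,30,42,185);face(S,"side",286,162,40,20,200)
# square
for n,im,(x,y,w,h) in(("top",T,(152,216,26,29)),("side",S,(275,296,30,14))):
    g=im[y:y+h,x:x+w].max(2);m=(g<150)
    pts=np.argwhere(m)[:,::-1]+[x,y];P=np.array([plane(n,p,.006)[:2] for p in pts])
    print(n,"sq",cv2.minAreaRect((P*1000).astype(np.float32)),len(P))
# cap: grey top
for n,im,(cx,cy) in(("top",T,(213,218)),("side",S,(290,207))):
    print(n,im[cy,cx]);
    g=im.astype(int);m=(np.abs(g-g[cy,cx]).max(2)<14);m=comp(m,cx,cy)
    M=cv2.moments(m);p=np.array([M['m10'],M['m01']])/M['m00'];c=hull(m);e=cv2.fitEllipse(cv2.convexHull(c))
    print(n,"cap",p,e,plane(n,p,.168),plane(n,e[0],.168),cv2.boundingRect(m))
# tray edges in top image (front & rear-left corners): white outline
E
```

```text
top face ((486.9009704589844, -174.0624237060547), (103.92493438720703, 38.18479537963867), 11.511141777038574) [ 0.48702554 -0.17390369]
 yaw 11.716562683946592
side face ((490.37261962890625, -173.22018432617188), (107.85908508300781, 38.912532806396484), 13.678132057189941) [ 0.48946606 -0.17274643]
 yaw 14.152513826084709
top sq ((493.7975158691406, 261.8237609863281), (50.371707916259766, 50.93003463745117), 9.33735179901123) 60
side sq ((496.95794677734375, 250.3290252685547), (50.59719467163086, 24.621383666992188), 8.248579978942871) 25
top [163 162 162]
top cap [212.00833333 217.9       ] ((211.3388214111328, 217.78822326660156), (11.321725845336914, 16.19944953918457), 70.28861236572266) [0.51730285 0.11417348 0.168     ] [0.51753    0.11580809 0.168     ] (204, 212, 16, 12)
side [154 152 152]
side cap [290.26126126 209.09009009] ((290.21051025390625, 209.09535217285156), (9.857280731201172, 13.605299949645996), 99.11781311035156) [0.51815962 0.1142347  0.168     ] [0.51826873 0.11426706 0.168     ] (284, 204, 14, 11)
```

```bash
cat >> h.py <<'E'
yaw=np.radians(12.7);port=np.array([.4654,-.180,.04])
BX=np.array([np.cos(yaw),np.sin(yaw),0]);UP=np.array([0,0,1.])
RL=np.c_[BX,np.cross(UP,BX),UP]                # lying: columns bx by bz
sq=np.array([.4943,.2622,.006]);cap=np.array([.5178,.1142,.168])
sx=(sq-cap)*[1,1,0];sx/=np.linalg.norm(sx)
RU=np.c_[UP,np.cross(-sx,UP),-sx]              # upright
def footL(): return port-.03*BX-.02*UP
def tool(th,f):                                # tool in body axes
    z=np.array([-np.sin(th),0,-np.cos(th)]);y=np.array([0,f,0.]);return np.c_[np.cross(y,z),y,z]
def pose(R,foot,s,h,th,f):                     # tcp for grasp at s from foot, h along bz off the centre line
    Rt=R@tool(th,f);return foot+R@np.array([s,0,h])+Rt[:,2]*grip_depth,Rt
E
python3 - <<'E'
from h import *
print(sx,np.degrees(np.arctan2(sx[1],sx[0])))
for d in(0,20,30,35,40,45,50,55,60):
  for f in(1,-1):
    th=np.radians(d);r=[]
    for R,foot in((RL,footL()),(RU,sq)):
      for up in(0,.12):
        p,Rt=pose(R,foot,.085,.004,th,f);q=solve_ik(p+[0,0,up],Rt);r.append(None if q is None else np.round(q,2).tolist())
    print(d,f,*r)
E
```

```text
[-0.1568192   0.98762733 -0.        ] 99.02231938605586
0 1 [-0.41, 0.2, 1.83, -0.0, 1.12, -2.2] [-0.41, 0.05, 1.75, -0.0, 1.34, -2.2] [-0.26, 0.82, 1.67, 1.23, 1.82, 2.18] [-0.26, 0.55, 1.77, 1.27, 1.88, 2.35]
0 -1 [-0.41, 0.2, 1.83, -0.0, 1.12, 0.94] [-0.41, 0.05, 1.75, -0.0, 1.34, 0.94] [-0.26, 0.82, 1.67, 1.23, 1.82, -0.96] [-0.26, 0.55, 1.77, 1.27, 1.88, -0.79]
20 1 [-0.3, 0.49, 1.51, -0.17, 1.46, -2.04] [-0.3, 0.35, 1.45, -0.17, 1.65, -2.08] [-0.23, 0.53, 1.79, 1.06, 1.6, 2.32] [-0.23, 0.3, 1.82, 1.07, 1.7, 2.5]
20 -1 [-0.3, 0.49, 1.51, -0.17, 1.46, 1.1] [-0.3, 0.35, 1.45, -0.17, 1.65, 1.07] [-0.23, 0.53, 1.79, 1.06, 1.6, -0.83] [-0.23, 0.3, 1.82, 1.07, 1.7, -0.64]
30 1 [-0.26, 0.64, 1.34, -0.23, 1.63, -2.01] [-0.26, 0.51, 1.29, -0.24, 1.81, -2.05] [-0.18, 0.4, 1.83, 0.96, 1.49, 2.41] [-0.18, 0.19, 1.82, 0.96, 1.62, 2.6]
30 -1 [-0.26, 0.64, 1.34, -0.23, 1.63, 1.14] [-0.26, 0.51, 1.29, -0.24, 1.81, 1.09] [-0.18, 0.4, 1.83, 0.96, 1.49, -0.73] [-0.18, 0.19, 1.82, 0.96, 1.62, -0.55]
35 1 [-0.24, 0.73, 1.25, -0.26, 1.72, -2.0] [-0.24, 0.59, 1.22, -0.27, 1.89, -2.04] [-0.15, 0.34, 1.
[... 841 characters left out ...]
82, 0.99, -0.38, 2.12, -2.06] None None
50 -1 [-0.2, 0.98, 0.99, -0.35, 1.98, 1.15] [-0.2, 0.82, 0.99, -0.38, 2.12, 1.09] [-0.04, 0.19, 1.87, 0.71, 1.32, -0.47] [-0.04, 0.03, 1.8, 0.68, 1.5, -0.32]
55 1 [-0.19, 1.06, 0.9, -0.38, 2.07, -2.01] [-0.19, 0.9, 0.92, -0.42, 2.2, -2.07] None None
55 -1 [-0.19, 1.06, 0.9, -0.38, 2.07, 1.14] [-0.19, 0.9, 0.92, -0.42, 2.2, 1.07] [0.01, 0.16, 1.87, 0.63, 1.28, -0.39] [0.01, 0.0, 1.79, 0.61, 1.47, -0.25]
60 1 [-0.18, 1.15, 0.81, -0.42, 2.15, -2.02] [-0.18, 0.98, 0.85, -0.46, 2.27, -2.09] None None
60 -1 [-0.18, 1.15, 0.81, -0.42, 2.15, 1.12] [-0.18, 0.98, 0.85, -0.46, 2.27, 1.05] [0.06, 0.13, 1.86, 0.55, 1.26, -0.3] [0.06, -0.01, 1.77, 0.52, 1.46, -0.18]
```

```bash
python3 - <<'E'
from h import *
T=np.load("top0.npy");hsv=cv2.cvtColor(T,cv2.COLOR_RGB2HSV)
th=np.radians(50);g=footL()+.085*BX;N=np.cross(UP,BX)
for nm,(x,y,w,h) in dict(pink=(290,160,46,32),yellow=(345,182,44,42)).items():
    sub=hsv[y:y+h,x:x+w];m=(sub[...,1]>60)&((sub[...,0]>150)if nm=="pink" else (abs(sub[...,0].astype(int)-27)<8))
    P=np.array([plane("top",p+[x,y],.04) for p in np.argwhere(m)[:,::-1]])
    a=(P-g)@BX;b=(P-g)@N;k=abs(b)<.1
    print(nm,len(P),P[:,:2].min(0),P[:,:2].max(0),"along min",a[k].min() if k.any() else None)
    if k.any(): print(" underside there",.024+a[k].min()/np.tan(th)-.0375/np.sin(th))
p,R=pose(RL,footL(),.085,.004,th,-1);pu,Ru=pose(RU,sq,.085,.004,th,-1)
print(p,pu);st=p-.12*R[:,2]
for a,b in((st+[0,0,.1],R),(p+[0,0,.27],R),(pu+[0,0,.21],Ru)): print(solve_ik(a,b))
E
```

```text
pink 561 [ 0.61810191 -0.20037218] [ 0.69068631 -0.08996223] along min 0.11018993752537931
 underside there 0.06750756258703286
yellow 659 [ 0.5354992  -0.34382038] [ 0.63339339 -0.24103132] along min 0.04635334409194613
 underside there 0.0139423005814251
[ 0.50500511 -0.1710746   0.01191559] [0.49303221 0.27018438 0.07659836]
[-0.15738346  1.08258012  0.48451624 -0.41685061  2.3660542   1.01392444]
[-0.20024566  0.7106254   0.88137675 -0.44518217  2.32551565  0.97398111]
[-0.03891452 -0.04372079  1.70453656  0.68338945  1.62687525 -0.20848601]
```

```bash
python3 - <<'E'
from h import *
T=np.load("top0.npy");hsv=cv2.cvtColor(T,cv2.COLOR_RGB2HSV);N=np.cross(UP,BX)
x,y,w,h=345,182,44,42;sub=hsv[y:y+h,x:x+w];m=(sub[...,1]>60)&(abs(sub[...,0].astype(int)-27)<8)
P=np.array([plane("top",p+[x,y],.04) for p in np.argwhere(m)[:,::-1]])
for d in(40,45,50):
  for s in(.075,.085):
    th=np.radians(d);g=footL()+s*BX;a=(P-g)@BX;b=(P-g)@N
    front=.024+(.065-a*np.sin(th))/np.cos(th);under=.024+a/np.tan(th)-.0375/np.sin(th)
    z=np.maximum(front,under)
    for B in(.094,.1):k=abs(b)<B;print(d,s,B,k.sum(),(z[k]-.04).min() if k.any() else None, abs(b).min())
E
```

```text
40 0.075 0.094 7 0.010761847615354307 0.08903132424202322
40 0.075 0.1 34 0.009832399842735914 0.08903132424202322
40 0.085 0.094 7 0.014626754333346627 0.08903132424202323
40 0.085 0.1 34 0.01053865675252879 0.08903132424202323
45 0.075 0.094 7 0.0034699214423638894 0.08903132424202322
45 0.075 0.1 34 0.0034699214423638894 0.08903132424202322
45 0.085 0.094 7 0.00964204582568888 0.08903132424202323
45 0.085 0.1 34 0.0037253778163032145 0.08903132424202323
50 0.075 0.094 7 -0.002337057564936171 0.08903132424202322
50 0.075 0.1 34 -0.0027815585409367016 0.08903132424202322
50 0.085 0.094 7 0.00106343579224992 0.08903132424202323
50 0.085 0.1 34 -0.002100364307645111 0.08903132424202323
```

The yellow decoy and the canister leave little room for one tilted grasp from start to finish. I'll stand the block up in free space with a 38° grasp, regrip it vertically, and then place it.

```bash
cat >> h.py <<'E'
TH=np.radians(38);S1=.072;SP=np.array([.57,-.03,0.]);S2=.088
pk=pose(RL,footL(),S1,.003,TH,-1);ps=pose(RU,SP,S1,.003,TH,-1)
pv=pose(RU,SP,S2,0,np.pi/2,-1);pf=pose(RU,sq,S2,0,np.pi/2,-1)
E
python3 - <<'E'
from h import *
for n,(p,R),offs in(("pick",pk,(-.1,)),("stand",ps,(-.1,)),("vert",pv,()),("fin",pf,())):
    print(n,p.round(3),np.round(solve_ik(p,R),2),np.round(solve_ik(p+[0,0,.18],R),2),*[np.round(solve_ik(p+o*R[:,2],R),2) for o in offs])
p,R=pk
a=p-.1*R[:,2]
goto(a+[0,0,.1],R);set_gripper(.066);move_l(a,v=.25);move_l(p,v=.1)
set_gripper(0.03);s=state();print(s['t'],s['width'],s['grasp_force'],s['tcp_pos']-p,s['ft_force'])
E
```

```text
pick [ 0.495 -0.173  0.008] [-0.24  0.75  1.25 -0.28  1.75  1.15] [-0.24  0.55  1.18 -0.31  2.01  1.07] [-0.2   0.8   1.01 -0.28  1.94  1.13]
stand [ 0.568 -0.018  0.06 ] [-0.54  0.67  1.39  0.66  1.73 -0.82] [-0.54  0.45  1.34  0.7   1.95 -0.64] [-0.63  0.7   1.22  0.63  1.89 -0.79]
vert [ 0.57  -0.03   0.069] [-0.14  0.17  1.72  0.    1.25 -0.3 ] [-0.14  0.04  1.53  0.    1.57 -0.3 ]
fin [0.494 0.262 0.075] [0.4  0.14 1.75 0.   1.25 0.24] [0.4  0.01 1.55 0.   1.58 0.24]
5.025 0.03991786137120478 29.789501130580902 [0.0001368  0.0001004  0.00011663] [0.32648511 0.6693081  0.59748949]
```

```bash
python3 - <<'E'
from h import *
p,R=pk;move_l(p+[0,0,.15],v=.2)
p,R=ps;goto(p+[0,0,.1],R);move_l(p+[0,0,.025],v=.15)
T=grab_frame("top");S=grab_frame("side")
print(move_l(p-[0,0,.006],v=.03,threshold=4));s=state();print(s['t'],s['width'],s['grasp_force'],s['tcp_pos']-p,s['ft_force'])
S2_=grab_frame("side")
c=lambda im,n:(lambda u:cv2.resize(im[int(u[1])-55:int(u[1])+40,int(u[0])-45:int(u[0])+45,::-1],None,fx=4,fy=4))(proj(n,SP+[0,0,.06]))
cv2.imwrite("pics/st.png",np.hstack([c(S,"side"),c(S2_,"side")]))
E
```

```text
True
9.0667 0.0400715322464356 29.97443675994873 [-0.00070172  0.00013002 -0.00072248] [-0.26566668 -1.96974541  4.14026692]
```

View pics/st.png

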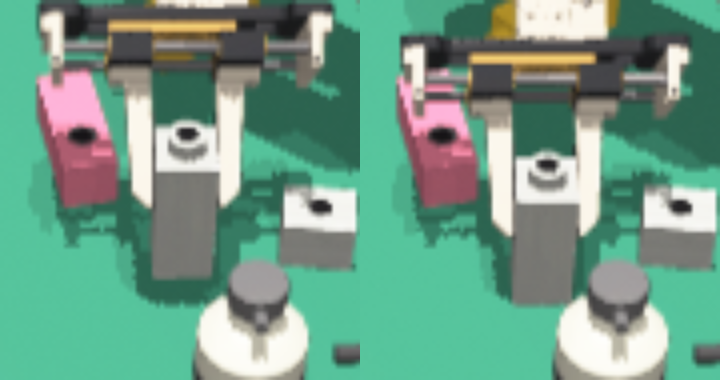

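In the side view the block stands upright, neck up (neck at crop (545,165), foot at (545,300)), with contact at the expected height. Next I release it and regrip vertically.

```bash
python3 - <<'E'
from h import *
p,R=ps;set_gripper(.066);c=np.array(state()['tcp_pos']);move_l(c-.13*R[:,2],v=.2)
p,R=pv;goto(p+[0,0,.1],R)
T=grab_frame("top");S=grab_frame("side")
move_l(p,v=.12);set_gripper(.03);s=state();print(s['t'],s['width'],s['grasp_force'],s['tcp_pos']-p,s['ft_force'])
move_l(p+[0,0,.20],v=.25)
p,R=pf;goto(p+[0,0,.16],R);move_l(p+[0,0,.02],v=.12)
T=grab_frame("top");S=grab_frame("side");print(state()['t'])
c=lambda im,n:(lambda u:cv2.resize(im[int(u[1])-60:int(u[1])+35,int(u[0])-50:int(u[0])+50,::-1],None,fx=4,fy=4))(proj(n,sq+[0,0,.06]))
cv2.imwrite("pics/fin.png",np.hstack([c(T,"top"),c(S,"side")]))
E
```

```text
13.0 0.03967608942764119 29.922747910022736 [ 1.68839000e-04 -1.92311121e-05  3.45356203e-04] [-1.4340201   0.43527223  2.48143528]
16.5333
```

View pics/fin.png

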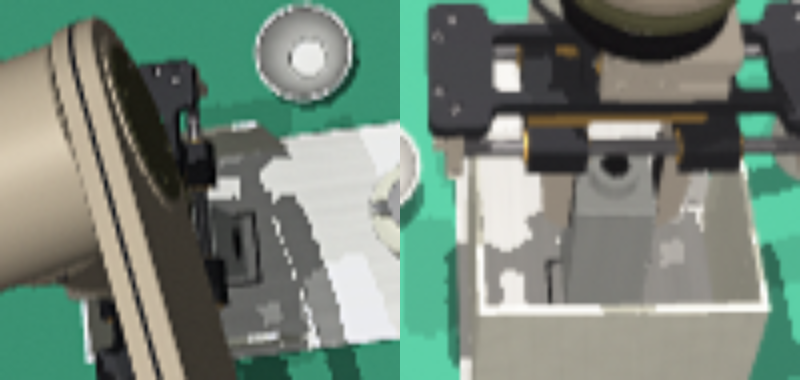

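The side view shows the block upright inside the guard, centred between the walls (neck at crop (612,170)). Next I lower it softly, release and check.

```bash
python3 - <<'E'
from h import *
p,R=pf;print(move_l(p-[0,0,.006],v=.025,threshold=3));s=state();print(s['t'],s['tcp_pos']-p,s['ft_force'])
set_gripper(.06);c=np.array(state()['tcp_pos']);move_l(c+[0,0,.13],v=.2)
goto(np.array([.42,.0,.30]),R)
T=grab_frame("top");S=grab_frame("side");print(state()['t']);np.save("T1.npy",T);np.save("S1.npy",S)
def c(im,n):
    u=proj(n,sq+[0,0,.06]).astype(int);return cv2.resize(im[u[1]-38:u[1]+37,u[0]-40:u[0]+60,::-1],None,fx=4,fy=4,interpolation=cv2.INTER_NEAREST)
cv2.imwrite("pics/rel.png",np.hstack([c(T,"top"),c(S,"side")]))
for n in("top","side"):
    print(n,proj(n,sq+[0,0,.06]).astype(int),"foot corners",[proj(n,sq+np.array(a*.02*sx+b*.02*np.cross(UP,sx))).round(1).tolist() for a,b in((1,1),(1,-1),(-1,-1),(-1,1))],"body top",[proj(n,sq+[0,0,.1]+np.array(a*.02*sx+b*.02*np.cross(UP,sx))).round(1).tolist() for a,b in((1,1),(1,-1),(-1,-1),(-1,1))],"neck",proj(n,sq+[0,0,.112]))
E
```

```text
True
17.2917 [-7.14502571e-04 -1.62470223e-04  5.72839998e-05] [-2.45826734 -0.11530873  6.42532469]
19.8667
top [159 228] foot corners [[157.8, 238.3], [156.4, 224.1], [170.6, 222.3], [172.0, 236.5]] body top [[149.2, 236.4], [147.8, 220.9], [163.2, 218.9], [164.8, 234.4]] neck [155.19192352 227.26679329]
side [292 294] foot corners [[300.4, 317.2], [282.0, 317.5], [280.7, 300.9], [298.5, 300.7]] body top [[305.2, 292.7], [285.3, 292.9], [283.8, 275.8], [303.1, 275.6]] neck [294.86669765 280.8657565 ]
```

View pics/rel.png

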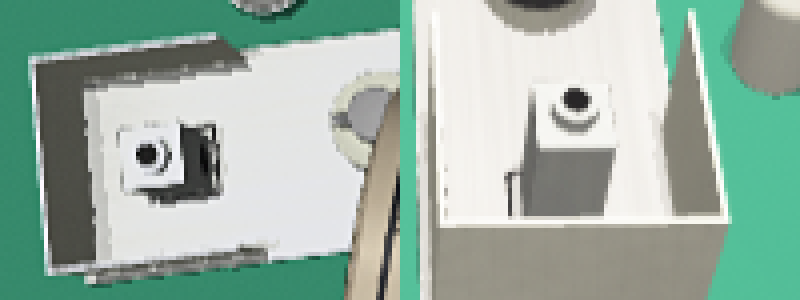

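```bash
python3 - <<'E'
from h import *
T,S=np.load("T1.npy"),np.load("S1.npy")
def row(im,y,x0,x1): print(y,im[y,x0:x1].max(1).tolist())
print("side rows 300..311, x276-310")
for y in (299,302,305,308): row(S,y,276,310)
print("side top face rows");[row(S,y,280,310) for y in (283,288,290)]
print("top rows x144-176");[row(T,y,144,178) for y in range(217,244,2)]
E
```

```text
side rows 300..311, x276-310
299 [243, 244, 190, 76, 119, 150, 95, 103, 105, 108, 119, 119, 119, 121, 120, 119, 118, 119, 119, 120, 121, 120, 120, 120, 119, 118, 119, 121, 155, 244, 246, 244, 243, 244]
302 [244, 244, 215, 99, 226, 228, 110, 102, 105, 118, 117, 118, 118, 119, 118, 118, 119, 119, 118, 118, 120, 120, 120, 120, 118, 119, 119, 120, 231, 244, 245, 245, 243, 244]
305 [245, 244, 245, 82, 226, 228, 140, 103, 104, 118, 117, 118, 117, 117, 118, 116, 117, 118, 117, 119, 121, 121, 120, 119, 117, 119, 120, 167, 243, 245, 245, 245, 244, 244]
308 [245, 244, 245, 72, 227, 228, 171, 106, 113, 118, 117, 117, 117, 118, 117, 117, 118, 117, 118, 118, 119, 119, 119, 118, 118, 119, 123, 244, 244, 245, 244, 245, 245, 244]
side top face rows
283 [240, 243, 243, 242, 139, 124, 246, 246, 246, 215, 143, 238, 248, 233, 176, 140, 92, 134, 180, 245, 247, 221, 245, 245, 244, 236, 244, 244, 242, 242]
288 [242, 243, 244, 187, 108, 104, 244, 247, 246, 246, 246, 235, 208, 173, 137, 137, 135, 130, 148, 221, 246, 246, 246, 245, 246, 239, 244, 244, 244, 242]
290 [242, 243, 244, 150, 106, 104, 227, 247, 247
[... 1770 characters left out ...]
53, 185, 110, 194, 234, 230, 230]
237 [195, 217, 227, 227, 229, 191, 219, 218, 181, 122, 70, 52, 48, 43, 49, 51, 53, 54, 57, 62, 62, 62, 63, 61, 71, 78, 59, 58, 79, 119, 152, 236, 231, 231]
239 [195, 192, 227, 224, 226, 227, 228, 229, 232, 233, 238, 221, 107, 58, 96, 41, 61, 74, 53, 43, 62, 64, 78, 78, 79, 74, 91, 165, 178, 173, 239, 234, 232, 232]
241 [198, 197, 230, 229, 228, 227, 227, 228, 228, 229, 229, 232, 206, 209, 240, 184, 187, 186, 184, 240, 237, 236, 235, 235, 235, 235, 234, 232, 231, 230, 229, 230, 230, 230]
243 [199, 197, 230, 228, 228, 228, 228, 229, 228, 229, 229, 229, 229, 229, 229, 230, 230, 230, 230, 230, 229, 229, 230, 229, 230, 230, 230, 230, 231, 231, 230, 232, 231, 231]
```

```bash
python3 - <<'E'
import numpy as np,cv2
from h import *
T,S=np.load("T1.npy"),np.load("S1.npy")
a=cv2.resize(T[210:248,140:180,::-1],None,fx=10,fy=10,interpolation=cv2.INTER_NEAREST)
b=cv2.resize(S[272:310,272:312,::-1],None,fx=10,fy=10,interpolation=cv2.INTER_NEAREST)
Y=np.cross(UP,sx)
def draw(im,n,o,z,h,col):
    q=[proj(n,sq+np.array(i*h*sx+j*h*Y)+[0,0,z])for i,j in((1,1),(1,-1),(-1,-1),(-1,1))]
    cv2.polylines(im,[np.round((np.array(q)-o+.5)*10).astype(np.int32)],True,col,1)
for im,n,o in((a,"top",(140,210)),(b,"side",(272,272))):
    draw(im,n,o,0,.025,(0,0,255));draw(im,n,o,.1,.02,(255,0,0))
cv2.imwrite("pics/ov.png",np.hstack([a,b]))
E
```

```text
(no output)
```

View pics/ov.png

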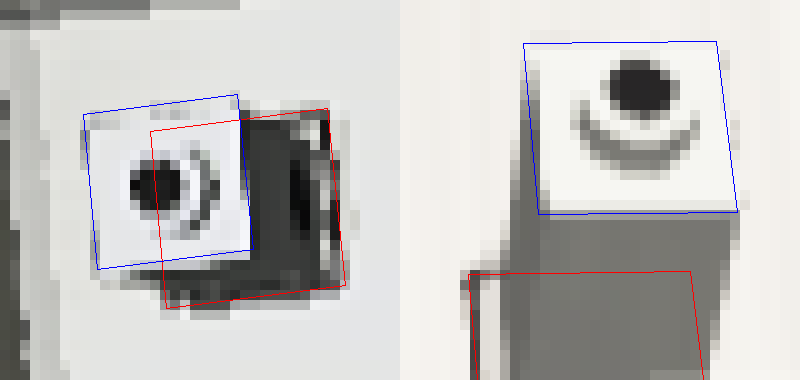

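The block matches its expected outline to about 1 px (≤2.6 mm) in both views. The port is dark on the canister side, at crop (300,190) in the top view. Next I press the cap with closed fingers.

```bash
python3 - <<'E'
from h import *
R=pf[1];set_gripper(0.0);print(state()['width'])
goto(cap+[0,0,.05],R);move_l(cap+[0,0,.006],v=.1)
f0=np.array(state()['ft_force'])
for z in(.002,-.002,-.004,-.006,-.0075,-.0085,-.0095):
    h=move_l(cap+[0,0,z],v=.02,threshold=14);s=state();print(z,h,s['tcp_pos'][2]-.168,(np.array(s['ft_force'])-f0).round(2))
    if h or s['ft_force'][2]-f0[2]>16:break
wait(.2);s=state();print(s['tcp_pos'][2]-.168,(np.array(s['ft_force'])-f0).round(2),s['t'])
E
```

```text
0.00019773387885583697
0.002 False 0.002142490378341938 [ 0.47  0.18 -0.91]
-0.002 False -0.0014906949341013942 [0.67 0.01 2.04]
-0.004 False -0.0035549020475603432 [1.05 0.92 5.08]
-0.006 False -0.005364763987899451 [1.23 0.35 5.18]
-0.0075 False -0.006724587780485458 [-0.51  1.    6.84]
-0.0085 False -0.0075635299459707594 [-0.82 -0.32  8.23]
-0.0095 False -0.007810832356466263 [-4.01 -0.39 13.04]
-0.007808490326100204 [-4.41  0.62 13.5 ] 24.375
```

```bash
python3 - <<'E'
from h import *
move_l(cap+[0,0,-.011],v=.02,threshold=12);wait(.3);s=state();print(s['tcp_pos'][2]-.168,s['ft_force'])
move_l(cap+[0,0,.03],v=.06);move_l(cap+[0,0,.15],v=.2);goto(np.array([.40,-.08,.30]),pf[1]);wait(.3)
T=grab_frame("top");S=grab_frame("side");s=state();print(s['t'],s['ft_force'])
cv2.imwrite("pics/end.png",np.hstack([cv2.resize(T[130:310,110:400,::-1],None,fx=1.38,fy=1.38),cv2.resize(S[120:340,130:400,::-1],(400,248))]) if 0 else np.vstack([cv2.resize(T[150:300,120:420,::-1],(600,300)),cv2.resize(S[160:310,130:430,::-1],(600,300))]))
E
```

```text
-0.007929481840857622 [-8.23559264 -1.3905216  23.37079926]
27.8167 [-0.0825865   1.16343305 -0.28720706]
```

View pics/end.png

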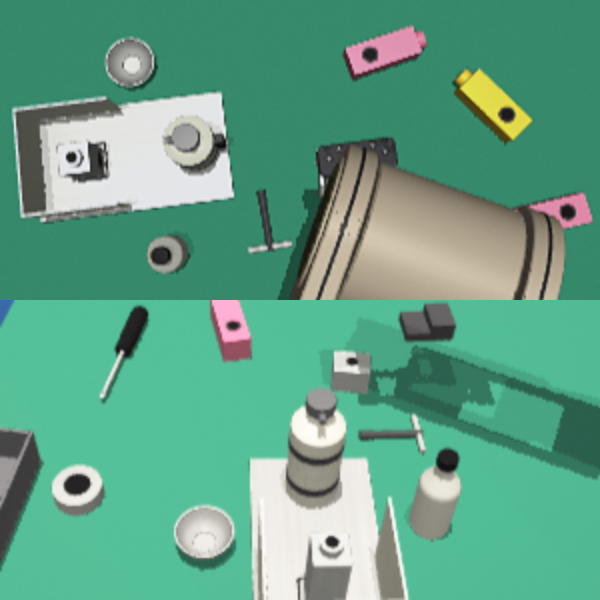

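The manifold stands upright on the square (top crop (75,158)), the cap has sprung back (185,138), the bystanders in view are where they were, and the robot is clear of everything.

```bash
python3 -c "
from bench import *
print(hand_in())"
```

```text
the job is handed in; nothing more can be done
None
```

I stood the manifold upright on the marked square with its port facing the nozzle, let go of it, then pressed the cap fully down and let it spring back; the job was handed in at about 28 s, and no result came back.

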